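# Push the test phantom down the scan lane

## Robot

A 7-joint arm with a two-finger parallel gripper is mounted at the origin on the work surface. World frame = base frame: x ahead of the robot, y to its left, z up, the work surface at z = 0. Lengths are in mm, angles in rad, forces in N, time in s.
With the tool pointing down it reaches from about 425 to 800 mm from the base axis. Payload 8.3 kg.
Tool frame: the origin (TCP) lies between the finger pads; the fingertips stand 8 mm ahead of it and the grasp point (between the pads) lies 11 mm behind it (ctrl.tip_reach is the distance from the TCP to the fingertips, in mm); y points along the fingers, x is the direction in which the jaws open and shut, and the axes are right-handed (so a half turn about y gives the same grasp; the last joint's range is limited). The gripper opens to 85 mm and grips with 20 to 120 N. Pads are 22 mm wide; open, the fingers measure 114 mm over their backs; the gripper's body (76 mm by 85 mm) begins 54 mm behind the grasp point. The pads swing forward as they close: fully open they stand 13 mm farther back than shut.
Start: joints at [1.254, 0.383, 0.016, 1.37, -0.006, 1.388, -0.046], TCP at [156.966, -604.951, 239.279] pointing down, gripper open.
Joint ranges: [-2.95, 2.95], [-0.25, 2.06], [-1.52, 1.56], [0.18, 2.33], [-1.44, 4.58], [0.02, 2.06], [-3.01, 3.01]. Speed limits (rad/s): [2.39, 2.39, 3.01, 3.01, 3.14, 3.14, 3.14].

## Interface

Orientations are given as a rotation vector (axis times angle).
In Python, from workcell import ctrl gives the robot as it stands.
- The arm moves only by the tool arm_command, never from a script. Its argument "rows" is a list of rows, each a list of 4 numbers: the shift along the tool's x, y, z in m, then the turn about the tool's y in degrees. In form: [[x, y, z, turn], ...]. A call has 1 to 5 rows; each row shifts and turns the commanded pose from where the row before left it, along the tool's axes as they then stand; what a row does not reach is not made up. A row lasts 1/10 s, in which the tool goes at most 50 mm and 8.59 degrees, less where a joint would pass 70% of its speed; a pose out of reach is approached as far as the arm can. A call is refused whole if a number of a shift passes 0.05 or a number of a turn 8.59, either way. A call with a gripper value outside its range is refused whole. "grip" is the finger opening in m, from 0 to 0.0854, set as the call begins (left out, the last holds). The fingers move at their own pace and stop on an object; "squeeze" is the grip in N (left out, the last holds). Time passes only in rows, so rows that do not move let the fingers close. It gives the time, the measured TCP pose, the force and the opening at its end, in the units of the state.
- ctrl.state(): the state, without advancing time (a new reading comes with each control period).
- ctrl.snapshot(name): name is "scene" or "top"; returns (picture, depth): 384x512x3 uint8, blue, green, red; 384x512 float32, mm along the optical axis (not along the pixel's ray), 0 where there is no reading.
- ctrl.get_calibration(name): a dict with "intrinsics" (3x3 intrinsics, pixels), "origin" and "orientation" of the camera in the world. Camera axes: x right, y up, looking along -z (the intrinsics and any distortion apply to the point x, -y, -z); pixel columns grow to the right and rows downward; lengths in mm; the calibration is good to about 2 mm. A picture is of the moment at which its call begins. get_calibration takes no time and is no camera call.
- ctrl.close_job(): hands the job in, once; it reports no verdict.
The state is a dict: "time_s": time; "q": joint angles; "dq": joint speeds; "tau": joint torques, N m; "tcp_pos": TCP position; "tool_rot": TCP orientation; "ft_force": force on the tool from outside, world axes, zero at the start; "moment": the same for the moment, N m; "finger_gap": finger opening in mm.
Only numpy, scipy, OpenCV 4.12 (cv2) and the standard library are available. Lean on these libraries where they do the work, as an engineer would, in place of code of your own. Each camera call takes 0.05 s, during which the arm holds its last target. There are 200 camera calls.

## Task

Slide the grey test phantom (the box with the amber window) along the bench plate and down the lane between the two low guide rails, until it lies square against the end stop in front of the mounted probe, then let go of it. Only push it with the outside of the fingers: do not lift or tip it, let neither the box nor the robot touch either rail, and leave everything else where it is.

Things in the scene. Friction and masses are not known exactly. Their poses are not given: they have to be found in the camera images.
- bench: Fixed scan bench: aluminium plate 6 mm thick on the table, with two low dark steel rails, an end stop and a probe mounted behind it (under 70 mm high). Origin at table height (6 mm below the plate's top) on the lane's centre line, at its open mouth; x points down the lane (the way to push), y left of that, z up. Plate: x -220 to 350, y -125 to 125 mm. Lane: x 0 to 190, y -55 to 55 mm
- rail_left: Fixed steel guide rail on the left (+y) of the lane, 190 mm long, 10 mm thick, from y = +55 to +65 mm in the bench frame; its top is 20 mm above the table (14 mm above the plate; screw heads add 1 mm). Its origin and axes are the bench's
- rail_right: Fixed steel guide rail on the right (-y) of the lane, same size, from y = -55 to -65 mm in the bench frame. Its origin and axes are the bench's
- stop_face (a point): Centre of the grey end stop's face, on the lane's centre line at the height of the plate's top (190 mm down the lane from the bench's origin, 6 mm above the table). The stop is 130 mm wide, its top 62 mm above the table. Axes as the bench's
- phantom: Box to push: grey, 110 mm long (x), 90 wide (y), 60 high, 0.4 to 0.85 kg, amber window in its top and front (+x) end. Origin: centre of its underside. Starts on the plate before the lane's mouth, up to 35 mm off the centre line, turned up to 17 degrees, front towards the lane. Centred in the lane it has 10 mm each side; at the stop its origin is at bench x = 135 mm. Stops when the push stops
- spare_probe: Bystander: loose pale hand-held scanner probe lying on the table beyond the bench, about 150 x 56 x 27 mm, origin under the middle of its length
- gel_bottle: Bystander: white bottle, 56 mm across and 150 mm high, standing on the table beyond the bench; origin at the centre of its base
- jar: Bystander: small white jar, 36 mm across and 40 mm high, on the bench plate outside the left rail; origin at the centre of its base
- adapter: Bystander: black plug adapter about 60 x 30 x 22 mm on the bench plate outside the right rail; origin under the centre of its black block
- pen: Bystander: blue pen 140 mm long, 9 mm thick, on the table near the bench; origin under its middle
- cup: Bystander: white cup, 72 mm across and 85 mm high, on the table; origin at the centre of its base
- screwdriver: Bystander: screwdriver lying on the table, origin near the middle of its length
Not all that is in view belongs to the job. Leave any blue look-alike of the phantom alone.

How it is judged:
By the outcome, as a careful person would: the job done as asked, in the order asked, and still so for the second after the job is handed in, with the robot touching nothing.
It also fails if it takes over 64 s, if anything falls off the work surface, if the arm or the gripper's body presses on something with over 40 N, if the wrist force passes 120 N, or if a joint passes its speed limit or range.

## Working session

There is one attempt and no reset: what is moved stays moved. The work goes in short steps, Python scripts to look and compute and a tool call to move; the robot and the scene stay as the last step left them, time stands still between calls to the robot, and variables do not carry over. Pictures are saved under pics/ and viewed, about 8 in all and at most 12, crops included, and the job is handed in when it is done.

Besides the shell and the picture viewer there is one more tool, called after "Emit:" as name([rows], argument=value, ...), one row to a line, values as JSON. arm_command: Moves the arm, as the interface text tells. Its arguments: {"type":"object","properties":{"rows":{"type":"array","items":{"type":"array","items":{"type":"number"}}},"grip":{"type":"number"},"squeeze":{"type":"number"}},"required":["rows"]}

```bash
mkdir -p pics
cat > h.py <<'E'
import numpy as np, cv2
from workcell import ctrl
from scipy.spatial.transform import Rotation as R
def snap(n,tag):
    im,d=ctrl.snapshot(n); cv2.imwrite(f'pics/{tag}.png',im); np.savez(f'pics/{tag}.npz',im=im,d=d); return im,d
def rot(c):
    o=np.array(c['orientation'],float); return o if o.shape==(3,3) else R.from_rotvec(o).as_matrix()
def cloud(n,d):
    c=ctrl.get_calibration(n);K=np.array(c['intrinsics'])
    v,u=np.mgrid[:d.shape[0],:d.shape[1]]
    p=np.stack([(u-K[0,2])/K[0,0]*d,-(v-K[1,2])/K[1,1]*d,-d],-1)
    return p@rot(c).T+np.array(c['origin'])
E
python3 - <<'E'
from h import *
s=ctrl.state();print(s)
for n in('top','scene'):
    print(ctrl.get_calibration(n)); im,d=snap(n,n+'0')
E
```

```text
{'time_s': 0.0, 'q': array([ 1.25406161,  0.38422674,  0.01632382,  1.37116317, -0.0062936 ,
        1.38819311, -0.04651902]), 'dq': array([ 5.03001087e-04,  2.35762813e-04, -1.16444204e-03, -6.47889567e-04,
       -4.78249132e-04,  6.72450638e-04, -3.41449952e-05]), 'tau': array([ 2.85223587e-04, -6.27598429e+01,  8.44366159e-01, -3.71819293e+01,
        1.63526076e-02,  1.41289175e-02, -7.77555044e-06]), 'tcp_pos': array([ 156.88667973, -604.48360333,  238.28148738]), 'tool_rot': array([-1.31747211,  1.021242  , -1.01865942]), 'ft_force': array([0.67767645, 0.3130439 , 0.25071232]), 'moment': array([ 0.02245192,  0.01361785, -0.02472745]), 'finger_gap': 85.47111839984035}
{'intrinsics': array([[415.98179955,   0.        , 247.71960169],
       [  0.        , 415.98179955, 189.98356359],
       [  0.        ,   0.        ,   1.        ]]), 'origin': array([ 294.17253133, -102.57934895, 1448.67186214]), 'orientation': array([ 0.11569673, -0.11704698, -1.54078693])}
{'intrinsics': array([[350.5991397 ,   0.        , 255.63800092],
       [  0.        , 350.5991397 , 196.02550798],
       [  0.        ,   0.        ,   1.        ]]), 'origin': array([1225.25830949, -256.52285242,  533.45694504]), 'orientation': array([0.83102297, 0.65399186, 1.24723494])}
```

View pics/top0.png

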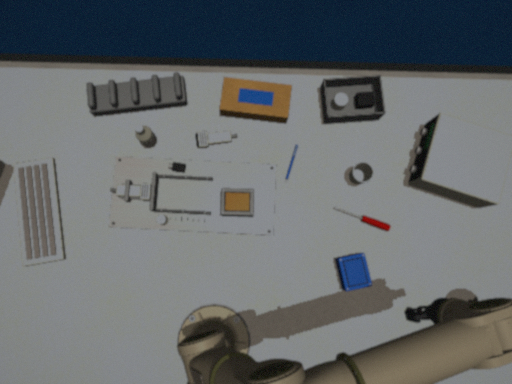

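View pics/scene0.png

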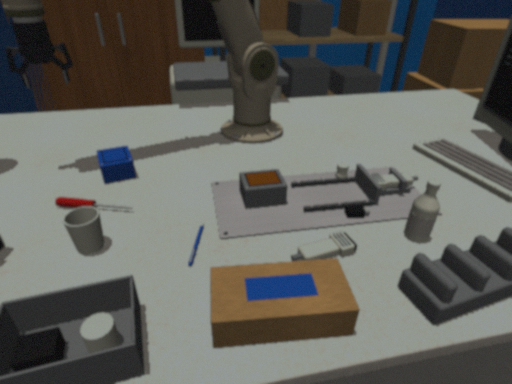

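The top view shows the phantom at about (237,202). The lane mouth is near (212,195), the stop near (154,192), and the lane runs toward image left (world +y). The jar is at (162,220), the adapter at (178,167). The blue look-alike is at (353,271) and the gripper at about (425,313).

```bash
cat > m.py <<'E'
from h import *
import sys
def rect(p):
    (c,s,a)=cv2.minAreaRect(p.astype(np.float32)); return np.round(c,1),np.round(s,1),round(a,2)
def show(tag):
    z=np.load(f'pics/{tag}.npz');im=z['im'];P=cloud('top',z['d']);return im,P
E
python3 - <<'E'
from m import *
im,P=show('top0')
print('table z',np.median(P[300:330,100:160,2]),'plate z',np.median(P[222:228,180:260,2]), np.median(P[165:172,200:260,2]))
for n,(u,v) in dict(ph=(237,202),stop=(154,192),railL=(190,212),railR=(190,179),jar=(162,220),ad=(178,167),bottle=(146,135),probe=(130,190)).items(): print(n,P[v,u].round(1))
# phantom top
H=P[...,2]
m=np.zeros(H.shape,bool);m[180:225,215:265]=1
a=P[m&(H>50)];print('ph top',len(a),rect(a[:,:2]),np.median(a[:,2]))
# stop
m[:]=0;m[165:220,145:165]=1
a=P[m&(H>45)];print('stop',len(a),rect(a[:,:2]),np.median(a[:,2]))
# plate by height: corners by colour
hsv=im.max(-1)
crop=im[145:245,100:285];cv2.imwrite('pics/c0.png',cv2.resize(crop,None,fx=4.3,fy=4.3,interpolation=cv2.INTER_CUBIC))
# bottle etc heights along the corridor
print('objects >30mm in area x200..700,y-700..300')
k=((H>15)&(P[...,0]>150)).astype(np.uint8)
n,l,st,c=cv2.connectedComponentsWithStats(k)
for i in range(1,n):
    if 15<st[i,4]<4000: q=P[l==i];print(c[i].round(),st[i,4],q.mean(0).round(),q[:,2].max().round())
E
```

```text
table z 0.6298396453056512 plate z 6.378957405522556 5.994967689167197
ph [459.7 -66.2  66.1]
stop [488.1 216.7  50.9]
railL [426.8  96.6  13.5]
railR [544.2 103.5   4. ]
jar [393.8 184.   51.5]
ad [581.9 144.3  24.9]
bottle [670.9 242.1 106.6]
probe [493.1 299.3  48.1]
ph top 892 (array([402., -65.]), array([109.7, 215.1]), 89.62) 66.55793406275404
stop 294 (array([382.7,  96.4]), array([420. , 115.9]), 50.59) 55.79415245996938
objects >30mm in area x200..700,y-700..300
[136.  94.] 3060 [828. 295.  68.] 1449.0
[255.  99.] 2617 [ 819. -117.   75.] 1449.0
[353.  97.] 1285 [ 842. -463.   56.] 1449.0
[364.  99.] 304 [ 838. -502.   50.] 1449.0
[340. 100.] 209 [ 827. -412.   62.] 1449.0
[145. 135.] 351 [674. 248.  94.] 156.0
[212. 137.] 456 [687.  28.  42.] 1449.0
[  1. 167.] 54 [556. 728.  77.] 94.0
[362. 172.] 318 [ 574. -484.   68.] 1449.0
[177. 166.] 135 [584. 148.  27.] 36.0
[151. 192.] 1145 [490. 225.  50.] 1449.0
[237. 201.] 915 [461. -66.  72.] 1449.0
[162. 219.] 98 [397. 185.  56.] 1449.0
[375. 222.] 204 [ 407. -537.   37.] 1449.0
[353. 271.] 1043 [ 243. -452.   66.] 1449.0
[467. 317.] 3429 [ 178. -547.  583.] 1449.0
```

View pics/c0.png

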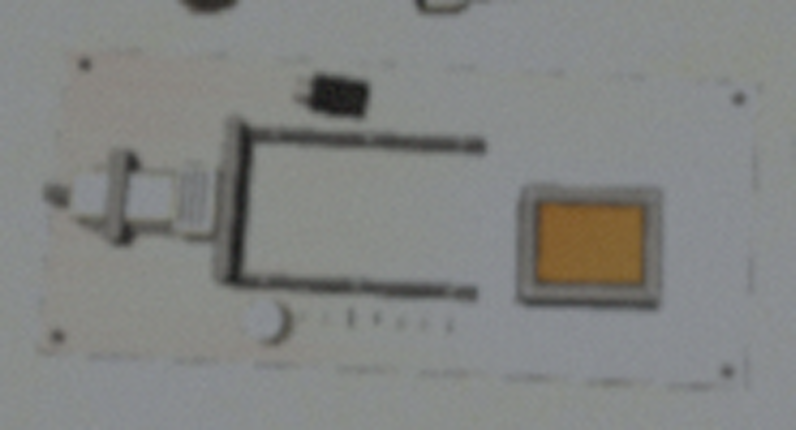

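```bash
cat >> m.py <<'E'
def plane(px,z,n='top'):
    c=ctrl.get_calibration(n);K=np.array(c['intrinsics']);px=np.atleast_2d(px).astype(float)
    r=np.stack([(px[:,0]-K[0,2])/K[0,0],-(px[:,1]-K[1,2])/K[1,1],-np.ones(len(px))],-1)@rot(c).T
    o=np.array(c['origin']);return (o+r*((z-o[2])/r[:,2])[:,None])[:,:2]
def pix(mask): return np.argwhere(mask)[:,::-1]
def win(mask,u0,u1,v0,v1):
    w=np.zeros_like(mask);w[v0:v1,u0:u1]=mask[v0:v1,u0:u1];return w
def amber(im,u0=140,u1=270,v0=165,v1=235):
    hsv=cv2.cvtColor(im,cv2.COLOR_BGR2HSV);m=(hsv[...,0]>8)&(hsv[...,0]<25)&(hsv[...,1]>110)
    m=win(m,u0,u1,v0,v1);p=plane(pix(m),66);return p
def phantom(im,P):
    a=amber(im);(c,s,ang)=cv2.minAreaRect(a.astype(np.float32))
    c0=a.mean(0);C=np.cov((a-c0).T);w,V=np.linalg.eigh(C)
    d=V[:,1]*np.sign(V[1,1]); return c0,np.degrees(np.arctan2(d[1],d[0])),np.array(s),ang,len(a)
E
python3 - <<'E'
from m import *
im,P=show('top0')
g=im.max(-1)
def rail(u0,u1,v0,v1):
    m=win(g<85,u0,u1,v0,v1);p=plane(pix(m),20).astype(np.float32)
    l=cv2.fitLine(p,cv2.DIST_HUBER,0,.01,.01).ravel();d=l[:2]*np.sign(l[1]);s=(p-l[2:])@d;n=(p-l[2:])@np.array([-d[1],d[0]])
    return d,l[2:],l[2:]+d*s.min(),l[2:]+d*s.max(),len(p),np.ptp(n)
R_=rail(165,216,174,184);L_=rail(165,216,207,217)
for r in(R_,L_):print(np.degrees(np.arctan2(r[0][1],r[0][0])).round(2),*[np.round(x,1) for x in r[1:]])
sc=np.array([[84,64],[738,98],[727,371],[57,336]])/4.3+[100,145]-.5+.5/4.3
print('screws',plane(sc,7).round(1).tolist())
print('phantom',phantom(im,P))
H=P[...,2];m=(H>50)&(H<85);q=P[win(m,215,265,180,225)]
d=np.median(q[:,2]);print(d,len(q),np.percentile(q[:,:2],[1,50,99],axis=0).round(1),rect(q[:,:2]))
# gray profile rows across the phantom
print(g[195:198,210:265].mean(0).astype(int).tolist());print(g[180:225,235:238].mean(1).astype(int).tolist())
print('row stop',g[200:203,140:165].mean(0).astype(int).tolist())
E
```

```text
88.33 [546.4 109.8] [544.  28.] [548.7 188.9] 97 8.2
88.46 [426.6 110.4] [424.5  30.2] [428.6 182.2] 80 7.6
screws [[606.9, 357.0], [593.1, -181.9], [369.3, -177.1], [382.9, 362.5]]
phantom (array([462.06591096, -64.98691086]), np.float64(90.03989735105678), array([60.68268585, 80.5568924 ]), 1.546449899673462, 423)
66.53323140839689 882 [[ 419.2 -119.3]
 [ 463.1  -65.5]
 [ 508.   -11.6]] (array([463.8, -65.1]), array([ 90.5, 109.9]), 0.24)
[141, 141, 143, 143, 144, 144, 142, 143, 143, 135, 108, 97, 104, 101, 82, 91, 118, 128, 127, 128, 128, 129, 127, 129, 129, 128, 126, 128, 128, 128, 129, 128, 129, 128, 131, 129, 130, 128, 120, 95, 92, 103, 110, 106, 128, 142, 143, 143, 144, 144, 144, 144, 143, 143, 143]
[140, 141, 141, 142, 142, 142, 143, 138, 125, 111, 107, 96, 97, 114, 124, 127, 127, 128, 128, 128, 127, 128, 128, 128, 129, 126, 128, 128, 128, 122, 106, 99, 108, 109, 90, 72, 106, 133, 143, 144, 144, 145, 143, 144, 142]
row stop [132, 133, 128, 120, 113, 112, 112, 112, 110, 102, 99, 103, 100, 72, 43, 35, 71, 117, 135, 138, 139, 138, 139, 138, 138]
```

```bash
cat > go.py <<'E'
from h import *
import sys
def go(x,y,z,yaw=None):
    "yaw: wanted world heading (deg) of tool x, mod 180; prints shift in current tool axes (mm) and turn"
    s=ctrl.state();M=R.from_rotvec(s['tool_rot']).as_matrix();p=s['tcp_pos']
    h=np.degrees(np.arctan2(M[1,0],M[0,0]))
    print('t',round(s['time_s'],2),'p',p.round(1),'head',h.round(2),'F',s['ft_force'].round(1),'gap',s['finger_gap'].round(1))
    print('tool shift mm',(M.T@(np.array([x,y,z])-p)).round(1),'turn',None if yaw is None else round(-((yaw-h+90)%180-90),2),'tilt',M[:,1].round(3))
E
python3 - <<'E'
from go import *
go(440,-110,150,68)
print(ctrl.tip_reach)
E
```

```text
Traceback (most recent call last):
  File "go.py", line 7, in go
    print('t',round(s['time_s'],2),'p',p.round(1),'head',h.round(2),'F',s['ft_force'].round(1),'gap',s['finger_gap'].round(1))
                                                                                                     ^^^^^^^^^^^^^^^^^^^^^
AttributeError: 'float' object has no attribute 'round'
```

```bash
sed -i "s/s\['finger_gap'\].round(1)/round(float(s['finger_gap']),1)/" go.py
python3 - <<'E'
from go import *
go(430,-112,150,112)
print(ctrl.tip_reach)
E
```

```text
t 0.1 p [ 156.9 -604.6  238.4] head -75.45 F [ 0.7 -0.6 -0.7] gap 85.6
tool shift mm [-408.    89.1  388.1] turn -7.45 tilt [-0.     0.002 -1.   ]
8.0
```

Emit:
arm_command([
  [-0.015,0,0.0135,0],
  [-0.0297,0,0.0267,0],
  [-0.0297,0,0.0267,0],
  [-0.0297,0,0.0267,0],
  [-0.0297,0,0.0267,0],
])

```text
time_s: 0.6
tcp_pos: [240.2, -443.5, 238.8]
tool_rot: [-1.318, 1.021, -1.02]
ft_force: [0.5, 0.4, 0.2]
finger_gap: 85.4
```

Emit:
arm_command([
  [-0.0297,0,0.0267,0],
  [-0.0297,0,0.0267,0],
  [-0.0297,0,0.0267,0],
  [-0.0297,0,0.0267,0],
  [-0.0297,0,0.0267,0],
])

```text
time_s: 1.1
tcp_pos: [332.0, -266.3, 239.1]
tool_rot: [-1.319, 1.021, -1.02]
ft_force: [0.8, -1.0, 0.0]
finger_gap: 85.7
```

Emit:
arm_command([
  [-0.0297,0,0.0267,0],
  [-0.0297,0,0.0267,0],
  [-0.0297,0,0.0267,0],
  [-0.0297,0,0.0267,0],
  [-0.015,0,0.0135,-7.4],
])

```text
time_s: 1.6
tcp_pos: [415.5, -104.7, 239.3]
tool_rot: [-1.367, 0.92, -0.919]
ft_force: [-0.3, 0.5, 1.0]
finger_gap: 85.3
```

Run:
```python
from go import *
go(414,-108.5,100,112)
```

```text
t 1.6 p [ 415.5 -104.7  239.3] head -67.83 F [-0.3  0.5  1. ] gap 85.3
tool shift mm [  3.1 139.3  -2.9] turn 0.17 tilt [ 0.     0.001 -1.   ]
```

Emit:
arm_command([
  [0.003,0.03,-0.003,0],
  [0,0.035,0,0],
  [0,0.035,0,0],
  [0,0.03,0,0],
  [0,0.025,0,0],
])

```text
time_s: 2.1
tcp_pos: [412.0, -111.9, 82.5]
tool_rot: [-1.367, 0.924, -0.921]
ft_force: [0.0, 0.4, 1.2]
finger_gap: 85.3
```

Run:
```python
from go import *
go(414,-108.5,25,112)
im,d=snap('top','top1'); im2,_=snap('scene','scene1')
a=im[150:250,190:290];b=im2[120:240,180:340]
cv2.imwrite('pics/c1.png',np.hstack([cv2.resize(a,(400,400),interpolation=3),cv2.resize(b,(400,300),interpolation=3)[:300] if 0 else cv2.copyMakeBorder(cv2.resize(b,(400,300)),0,100,0,0,0)]))
```

```text
t 2.1 p [ 412.  -111.9   82.5] head -68.05 F [0.  0.4 1.2] gap 85.3
tool shift mm [-2.3 57.4  3.2] turn -0.05 tilt [-0.002  0.001 -1.   ]
```

View pics/c1.png

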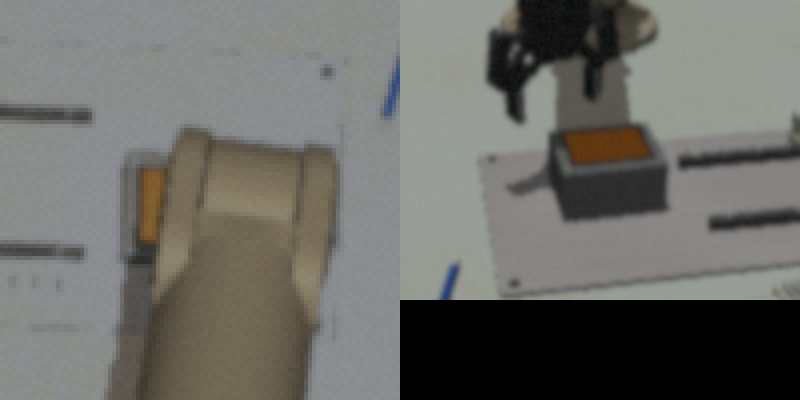

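Left crop: the arm covers most of the phantom, which hasn't moved. Right crop (scene): the fingers hang clear above and behind the box's far-left side. Next I descend beside it.

Emit:
arm_command([
  [-0.002,0.015,0.002,0],
  [0,0.02,0,0],
  [0,0.015,0,0],
  [0,0.006,0,0],
  [0,0,0,0],
])

```text
time_s: 2.7
tcp_pos: [414.1, -109.6, 28.6]
tool_rot: [-1.366, 0.923, -0.922]
ft_force: [1.6, -0.7, 0.4]
finger_gap: 84.9
```

```bash
cat >> m.py <<'E'
def amber_scene(im,u0=180,u1=400,v0=150,v1=230):
    hsv=cv2.cvtColor(im,cv2.COLOR_BGR2HSV);m=(hsv[...,0]>5)&(hsv[...,0]<25)&(hsv[...,1]>150)
    m=win(m,u0,u1,v0,v1).astype(np.uint8);n,l,st,_=cv2.connectedComponentsWithStats(m)
    k=1+st[1:,4].argmax();a=plane(pix(l==k),66,'scene');c=a.mean(0)
    w,V=np.linalg.eigh(np.cov((a-c).T));d=V[:,1]*np.sign(V[1,1])
    return c.round(1),np.degrees(np.arctan2(d[1],d[0])).round(2),cv2.minAreaRect(a.astype(np.float32))[1:],len(a)
E
python3 - <<'E'
from go import *
from m import amber_scene
go(434,-108.5,25,112)
for t in('scene0','scene1'):print(amber_scene(np.load(f'pics/{t}.npz')['im']))
im,d=snap('scene','scene2');print(amber_scene(im))
E
```

```text
t 2.7 p [ 414.1 -109.6   28.6] head -68.06 F [ 1.6 -0.7  0.4] gap 84.9
tool shift mm [ 6.5  3.6 18.9] turn -0.06 tilt [-0.  0. -1.]
(array([462., -68.]), np.float64(89.52), ((79.57464599609375, 54.11736297607422), 89.30126953125), 321)
(array([460.1, -68.3]), np.float64(88.25), ((81.17911529541016, 58.26546096801758), 89.03075408935547), 347)
(array([460.4, -68.4]), np.float64(88.83), ((78.2359848022461, 58.34032440185547), 89.46839904785156), 340)
```

Emit:
arm_command([
  [0.0015,0,0.0037,0],
  [0.0015,0,0.0037,0],
  [0.0015,0,0.0037,0],
  [0.0015,0,0.0037,0],
  [0,0,0,0],
])

```text
time_s: 3.25
tcp_pos: [429.9, -109.5, 28.3]
tool_rot: [-1.367, 0.923, -0.922]
ft_force: [-3.4, -0.2, 1.7]
finger_gap: 85.6
```

Run:
```python
from go import *
from m import amber_scene
go(444,-108.5,25,112)
im,d=snap('scene','scene3');print(amber_scene(im))
```

```text
t 3.25 p [ 429.9 -109.5   28.3] head -68.04 F [-3.4 -0.2  1.7] gap 85.6
tool shift mm [ 4.3  3.3 13.4] turn -0.04 tilt [-0.001  0.    -1.   ]
(array([466. , -68.4]), np.float64(87.68), ((80.44436645507812, 57.775840759277344), 89.40233612060547), 348)
```

Emit:
arm_command([
  [0.0015,0,0.0037,0],
  [0.0015,0,0.0037,0],
  [0.0015,0,0.0037,0],
  [0.001,0,0.0023,0],
  [0,0,0,0],
])

```text
time_s: 3.8
tcp_pos: [444.5, -109.6, 28.2]
tool_rot: [-1.366, 0.923, -0.922]
ft_force: [-2.4, -0.1, 1.2]
finger_gap: 85.4
```

Run:
```python
from go import *
from m import amber_scene
go(424,-112,29,112)
for k in range(2):
  im,d=snap('scene','scene4');print(amber_scene(im))
```

```text
t 3.8 p [ 444.5 -109.6   28.2] head -68.05 F [-2.4 -0.1  1.2] gap 85.4
tool shift mm [ -5.4  -0.8 -19.9] turn -0.05 tilt [-0.  0. -1.]
(array([480.4, -68.3]), np.float64(88.83), ((80.6143569946289, 58.48527145385742), 89.39207458496094), 367)
(array([480.7, -68.5]), np.float64(87.22), ((58.39105987548828, 79.95542907714844), 0.0929083600640297), 364)
```

Emit:
arm_command([
  [-0.003,0,-0.007,0],
  [-0.003,0,-0.007,0],
  [0,-0.025,0,0],
  [0,-0.04,0,0],
  [0,-0.04,0,0],
])

```text
time_s: 4.4
tcp_pos: [428.3, -109.1, 134.3]
tool_rot: [-1.366, 0.923, -0.922]
ft_force: [1.3, -0.9, 0.1]
finger_gap: 85.6
```

Emit:
arm_command([
  [0.02,-0.02,0,0],
  [0.035,0,0,0],
  [0.035,0,0,0],
  [0.035,0,0,0],
  [0.01,0,0,-8.3],
])

```text
time_s: 4.9
tcp_pos: [479.6, -238.7, 153.3]
tool_rot: [-1.413, 0.814, -0.817]
ft_force: [1.0, 0.4, 0.4]
finger_gap: 85.6
```

Emit:
arm_command([
  [0,0,0,-8.3],
  [0,0,0,-8.3],
  [0,0,0,-8.3],
  [0,0,0,-8.3],
  [0,0,0,-8.3],
], grip=0.045)

```text
time_s: 5.4
tcp_pos: [479.4, -234.5, 153.4]
tool_rot: [-1.557, 0.245, -0.246]
ft_force: [-0.7, -0.1, 0.5]
finger_gap: 44.8
```

Emit:
arm_command([
  [0,0,0,-8.3],
  [0,0,0,-8.3],
  [0,0,0,0],
])

```text
time_s: 5.7
tcp_pos: [479.4, -234.6, 153.4]
tool_rot: [-1.571, 0.021, -0.021]
ft_force: [0.2, 0.4, -0.3]
finger_gap: 45.0
```

Run:
```python
from go import *
from m import amber_scene,phantom,rect,win
go(480,-165,38,-1.5)
im,d=snap('top','top5');print(phantom(im,None))
P=cloud('top',d);H=P[...,2];q=P[win((H>50)&(H<85),212,262,175,220)];print(len(q),rect(q[:,:2]),np.percentile(q[:,:2],[1,50,99],axis=0).round(1))
im2,_=snap('scene','scene5');print(amber_scene(im2))
a=im[150:250,140:290]
cv2.imwrite('pics/c5.png',np.vstack([cv2.resize(a,(600,400),interpolation=3)]))
```

```text
t 5.7 p [ 479.4 -234.6  153.4] head -1.54 F [ 0.2  0.4 -0.3] gap 45.0
tool shift mm [ -1.3 115.4  69.6] turn -0.04 tilt [ 0.001 -0.    -1.   ]
(array([482.25631091, -65.84483066]), np.float64(91.64822972205839), array([60.95098114, 80.50650024]), 1.5038341283798218, 433)
880 (array([483. , -65.3]), array([ 91.3, 108. ]), 1.37) [[ 439.2 -119.4]
 [ 482.3  -65.7]
 [ 527.9  -11.8]]
(array([482.2, -68.5]), np.float64(89.11), ((78.62615966796875, 54.36973571777344), 89.45759582519531), 343)
```

View pics/c5.png

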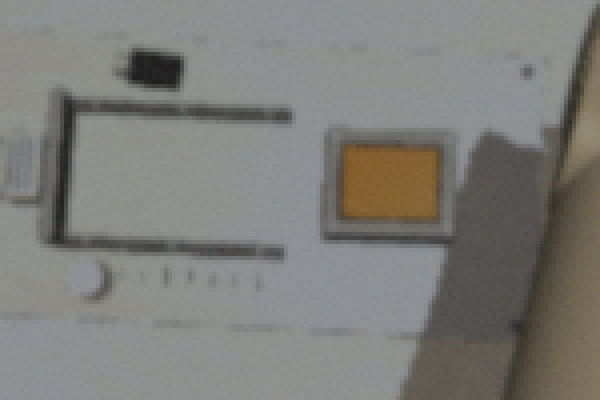

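The phantom, at crop (390,185), is now in line with the lane between the rails, crop rows 110 and 250 on the left half. Next I descend behind it.

Emit:
arm_command([
  [0,0.02,0.015,0],
  [0,0.035,0.02,0],
  [0,0.035,0.02,0],
  [0,0.027,0.015,0],
  [0,0,0,0],
])

```text
time_s: 6.3
tcp_pos: [479.2, -161.3, 33.2]
tool_rot: [-1.567, 0.027, -0.018]
ft_force: [0.2, -0.1, 0.5]
finger_gap: 44.9
```

Run:
```python
from go import *
go(481.9,-125,36,-1.5)
im,_=snap('scene','scene6');cv2.imwrite('pics/c6.png',cv2.resize(im[110:230,200:400],(800,480),interpolation=3))
```

```text
t 6.3 p [ 479.2 -161.3   33.2] head -1.64 F [ 0.2 -0.1  0.5] gap 44.9
tool shift mm [ 1.7 -2.7 36.4] turn -0.14 tilt [-0.006  0.003 -1.   ]
```

View pics/c6.png

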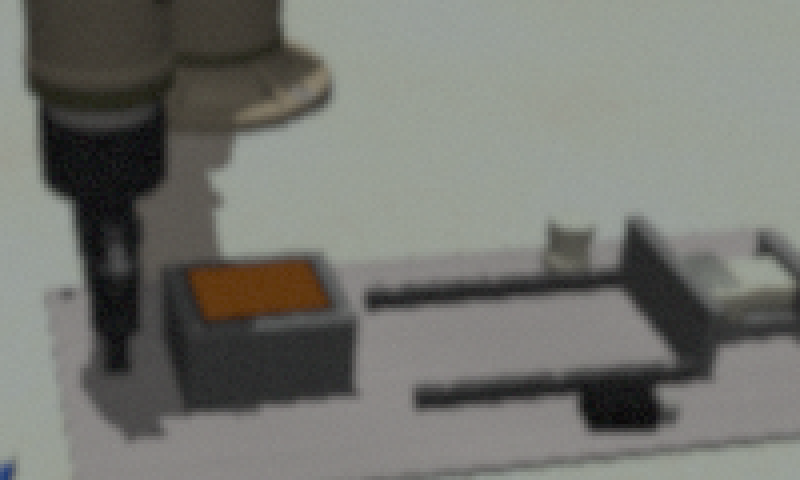

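Fingertips stand behind the box, at crop (115,365), low and clear; the lane ahead is free.

Emit:
arm_command([
  [0.0015,-0.003,0.008,0],
  [0,0,0.01,0],
  [0,0,0.007,0],
  [0,0,0.005,0],
  [0,0,0.005,0],
])

```text
time_s: 6.85
tcp_pos: [484.4, -130.5, 40.0]
tool_rot: [-1.573, 0.023, -0.024]
ft_force: [-1.4, -5.6, 4.5]
finger_gap: 44.6
```

Emit:
arm_command([
  [0,0,0.005,0],
  [0,0,0.005,0],
  [0,0,0,0],
])

```text
time_s: 7.15
tcp_pos: [484.9, -120.0, 39.8]
tool_rot: [-1.572, 0.022, -0.024]
ft_force: [0.6, -1.7, 0.7]
finger_gap: 45.1
```

```bash
cat > look.py <<'E'
from go import *
from m import *
def look(tag):
    im2,_=snap('scene','s'+tag);print(amber_scene(im2))
    im,d=snap('top','t'+tag)
    P=cloud('top',d);H=P[...,2]
    try: print('top amber',phantom(im,P))
    except Exception as e: print(e)
E
python3 - <<'E'
from look import *
go(482.1+.55,-115,36,-1.5);look('7')
E
```

```text
t 7.15 p [ 484.9 -120.    39.8] head -1.68 F [ 0.6 -1.7  0.7] gap 45.1
tool shift mm [-2.4  3.8  4.9] turn -0.18 tilt [ 0.001 -0.001 -1.   ]
(array([483.6, -57.1]), np.float64(84.41), ((81.1807861328125, 61.91265106201172), 88.80084228515625), 379)
top amber (array([483.10687152, -37.95666189]), np.float64(13.062440733359267), array([53.86964798, 63.08173752]), 88.28680419921875, 268)
```

```bash
cat >> m.py <<'E'
def edge(im,u0=180,u1=400,v0=150,v1=230):
    "near (+x) edge of the amber top window in scene view: yaw, lateral x at its middle, y range"
    im=cv2.resize(im,None,fx=4,fy=4,interpolation=cv2.INTER_CUBIC)
    hsv=cv2.cvtColor(im,cv2.COLOR_BGR2HSV);m=(hsv[...,0]>5)&(hsv[...,0]<25)&(hsv[...,1]>130)
    m=win(m,4*u0,4*u1,4*v0,4*v1).astype(np.uint8);n,l,st,_=cv2.connectedComponentsWithStats(m)
    k=1+st[1:,4].argmax();m=l==k;cols=np.where(m.any(0))[0];c=cols[int(.2*len(cols)):int(.85*len(cols))]
    p=np.stack([c,[np.where(m[:,i])[0].max() for i in c]],-1)
    q=plane((p+.5)/4-.5,66,'scene').astype(np.float32);f=cv2.fitLine(q,cv2.DIST_HUBER,0,.01,.01).ravel();d=f[:2]*np.sign(f[1])
    allp=plane((pix(m)+.5)/4-.5,66,'scene')
    return np.degrees(np.arctan2(d[1],d[0])).round(2),f[2:].round(1),np.percentile(allp[:,1],[1,99]).round(1)
E
python3 - <<'E'
from m import *
for t in('scene0','scene2','scene3','scene4','scene5','scene6','s7'): print(t,edge(np.load(f'pics/{t}.npz')['im']))
E
```

```text
scene0 (np.float32(90.55), array([489.2, -71.4], dtype=float32), array([-106.8,  -28.6]))
scene2 (np.float32(89.98), array([489. , -72.2], dtype=float32), array([-107.3,  -28.5]))
scene3 (np.float32(90.41), array([494.8, -72.5], dtype=float32), array([-107.6,  -28.1]))
scene4 (np.float32(90.4), array([509.5, -72.3], dtype=float32), array([-107.8,  -28.4]))
scene5 (np.float32(89.96), array([509.7, -71.7], dtype=float32), array([-107.1,  -28.6]))
scene6 (np.float32(93.03), array([510.7, -72.6], dtype=float32), array([-108.3,  -28.7]))
s7 (np.float32(88.44), array([513.4, -61.2], dtype=float32), array([-96.4, -16.1]))
```

```bash
cat > em.py <<'E'
from go import *
from m import *
def em(n=6):
    r=[edge(ctrl.snapshot('scene')[0]) for _ in range(n)]
    yaw=np.median([x[0] for x in r]);p=np.median([x[1] for x in r],0);yr=np.median([x[2] for x in r],0)
    c=p-[26.2,0]; c[1]=yr.mean()+2.3
    xb=c[1]-26.5; cl=488+(c[1]-110)*.0262
    print('edge yaw',yaw,'std',np.std([x[0] for x in r]).round(2),'centre',c.round(1),'xb',xb.round(1),'off right of centreline',(c[0]-cl).round(2))
E
python3 - <<'E'
from em import *
em()
z=np.load('pics/top0.npz')['im']
# scene view of rails: near rail bottom/top edge yaw via dark fit at z=20
im=np.mean([np.load(f'pics/{t}.npz')['im'].astype(float) for t in('scene0','scene1','scene2','scene3')],0).astype(np.uint8)
g=im.max(-1)
for (u0,u1,v0,v1) in((293,352,176,190),(305,345,200,214)):
    m=win(g<75,u0,u1,v0,v1);p=plane(pix(m),15,'scene').astype(np.float32);f=cv2.fitLine(p,cv2.DIST_HUBER,0,.01,.01).ravel()
    print(np.degrees(np.arctan2(f[1],f[0]))%180,f[2:],len(p),p.min(0),p.max(0), f[2]+(26-f[3])*f[0]/f[1])
E
```

```text
edge yaw 88.035 std 0.32 centre [487.1 -54. ] xb -80.5 off right of centreline 3.45
89.797646 [432.76328 115.47679] 258 [414.28766  27.02756] [446.0421  206.21944] 432.44727
89.319626 [551.468    75.56053] 197 [540.244     21.493109] [563.606   132.97144] 550.87946
```

Emit:
arm_command([
  [0,0,0.004,0],
  [-0.001,0,0.006,-0.1],
  [-0.001,0,0.006,-0.1],
  [-0.001,0,0.006,0],
  [0,0,0,0],
])

```text
time_s: 8.05
tcp_pos: [481.9, -96.2, 39.3]
tool_rot: [-1.57, 0.019, -0.018]
ft_force: [-0.3, 0.4, 0.1]
finger_gap: 45.1
```

Run:
```python
from em import *
go(488+(-100-110)*.0262,-100,38,-1.5);em()
im,d=snap('top','t8');cv2.imwrite('pics/c8.png',cv2.resize(im[155:240,140:260],(720,510),interpolation=3))
```

```text
t 8.05 p [481.9 -96.2  39.3] head -1.37 F [-0.3  0.4  0.1] gap 45.1
tool shift mm [ 0.7  1.3 -3.8] turn 0.13 tilt [-0.     0.001 -1.   ]
edge yaw 88.675 std 0.35 centre [484.1 -30.1] xb -56.6 off right of centreline -0.18
```

View pics/c8.png

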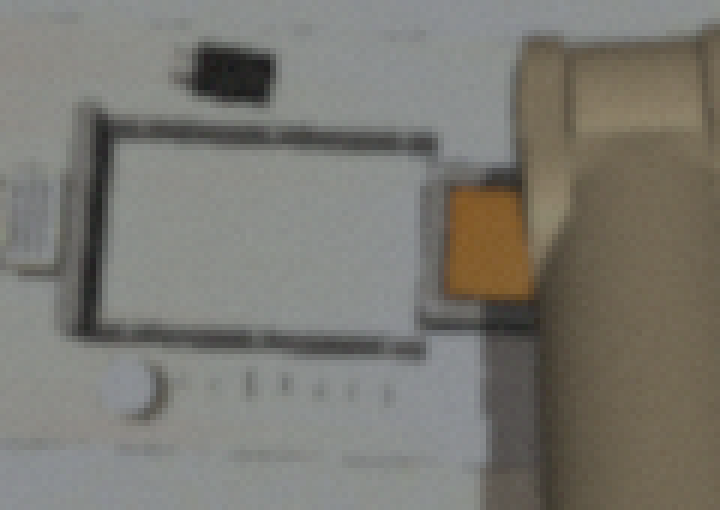

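Run:
```python
from em import *
g=np.mean([ctrl.snapshot('top')[0].astype(float).mean(-1) for _ in range(6)],0)
for u0,u1 in((203,209),(216,222)):
    pr=g[172:222,u0:u1].mean(1);print(u0,list(zip(range(172,222),pr.astype(int).tolist())))
for v,z in((180,6),(180,20),(182,66),(207,66),(210,6),(211,20)): print(v,z,plane([[212,v],[213,v+1]],z).round(1).tolist())
```

```text
203 [(172, 142), (173, 142), (174, 141), (175, 137), (176, 123), (177, 98), (178, 78), (179, 77), (180, 107), (181, 133), (182, 140), (183, 141), (184, 141), (185, 141), (186, 141), (187, 142), (188, 142), (189, 142), (190, 142), (191, 142), (192, 142), (193, 142), (194, 142), (195, 142), (196, 142), (197, 142), (198, 142), (199, 142), (200, 141), (201, 141), (202, 141), (203, 141), (204, 141), (205, 141), (206, 141), (207, 141), (208, 141), (209, 140), (210, 132), (211, 112), (212, 91), (213, 87), (214, 107), (215, 131), (216, 141), (217, 142), (218, 141), (219, 139), (220, 137), (221, 137)]
216 [(172, 142), (173, 141), (174, 141), (175, 142), (176, 142), (177, 142), (178, 142), (179, 142), (180, 141), (181, 134), (182, 118), (183, 104), (184, 94), (185, 79), (186, 74), (187, 82), (188, 87), (189, 89), (190, 88), (191, 88), (192, 88), (193, 89), (194, 89), (195, 89), (196, 90), (197, 89), (198, 90), (199, 90), (200, 90), (201, 89), (202, 88), (203, 83), (204, 75), (205, 80), (206, 92), (207, 91), (208, 73), (209, 62), (210, 94), (211, 119), (212, 126), (213, 126), (214, 126), (215, 127), (216, 130), (217, 130), (218, 128), (219, 130), (220, 133), (221, 134)]
180 6 [[542.4, 25.7], [539.0, 22.0]]
180 20 [[540.0, 24.4], [536.6, 20.8]]
182 66 [[525.3, 20.1], [522.0, 16.6]]
207 66 [[440.7, 16.7], [437.4, 13.3]]
210 6 [[436.5, 21.5], [433.1, 17.9]]
211 20 [[431.7, 20.1], [428.3, 16.6]]
```

Run:
```python
from m import *
c=np.array([np.cos(np.radians(88.5)),np.sin(np.radians(88.5))]);n=np.array([c[1],-c[0]])
for nm,u,v,z in(('Rout',205.5,176.6,20),('Rin',205.5,180,6),('Lin',205.5,210.9,20),('Lout',205.5,214.2,6),('boxR top',218.5,181.8,66),('boxL top',218.5,207.9,66),('boxL base',218.5,210,6)):
    p=plane([[u,v]],z)[0];print(nm,p.round(1),'lateral',(p@n).round(1))
print('centreline model',(np.array([488,110])@n).round(1))
```

```text
Rout [551.4  47.6] lateral 550.0
Rin [541.8  48.5] lateral 540.4
Lin [431.4  42.5] lateral 430.2
Lout [421.3  43.5] lateral 420.0
boxR top [526.6  -1.8] lateral 526.4
boxL top [438.2  -5.1] lateral 438.2
boxL base [437.2  -1.1] lateral 437.0
centreline model 485.0
```

Emit:
arm_command([
  [0,0,0.004,0],
  [0.0007,0,0.006,0],
  [0.0007,0,0.006,0],
  [0.0006,0,0.006,0],
  [0,0,0.004,0],
])

```text
time_s: 9.2
tcp_pos: [484.8, -70.7, 39.3]
tool_rot: [-1.57, 0.019, -0.019]
ft_force: [0.8, -2.7, -1.0]
finger_gap: 45.0
```

Run:
```python
from em import *
go(488+(-72-110)*.0262,-72,38,-1.5);em()
g=np.mean([ctrl.snapshot('top')[0].astype(float).mean(-1) for _ in range(4)],0)
c=np.array([np.cos(np.radians(88.5)),np.sin(np.radians(88.5))]);n=np.array([c[1],-c[0]])
for u0 in (205,209):
    print(u0,g[172:222,u0:u0+4].mean(1).astype(int).tolist())
np.save('pics/g9.npy',g)
```

```text
t 9.2 p [484.8 -70.7  39.3] head -1.41 F [ 0.8 -2.7 -1. ] gap 45.0
tool shift mm [-1.6  1.3 -1.3] turn 0.09 tilt [ 0.  0. -1.]
edge yaw 88.744995 std 0.16 centre [486.8  -3.9] xb -30.4 off right of centreline 1.78
205 [141, 142, 141, 138, 123, 101, 83, 73, 86, 103, 110, 108, 95, 85, 85, 84, 83, 82, 84, 86, 86, 86, 87, 84, 83, 83, 81, 80, 79, 79, 75, 74, 89, 101, 96, 73, 68, 108, 129, 115, 90, 84, 104, 128, 140, 143, 141, 141, 140, 139]
209 [141, 141, 142, 139, 126, 101, 77, 71, 86, 99, 103, 99, 85, 74, 80, 85, 87, 87, 86, 87, 86, 88, 88, 88, 88, 88, 87, 88, 89, 87, 81, 76, 87, 102, 102, 81, 67, 100, 126, 124, 110, 106, 115, 131, 140, 142, 142, 142, 143, 143]
```

Emit:
arm_command([
  [0,0,0.004,0],
  [0,0,0.007,0],
  [0,0,0.008,0],
  [0,0,0.008,0],
  [0,0,0.008,0],
])

```text
time_s: 10.2
tcp_pos: [485.6, -35.8, 39.3]
tool_rot: [-1.571, 0.02, -0.02]
ft_force: [-0.3, -4.3, -0.5]
finger_gap: 45.0
```

Emit:
arm_command([
  [0,0,0.008,0],
  [0,0,0.008,0],
  [0,0,0.006,0],
  [0,0,0.003,0],
  [0,0,0,0],
])

```text
time_s: 10.7
tcp_pos: [486.4, -10.6, 39.4]
tool_rot: [-1.57, 0.019, -0.019]
ft_force: [0.2, 0.3, 0.2]
finger_gap: 45.0
```

Run:
```python
from em import *
s=ctrl.state();y=s['tcp_pos'][1]
go(488+(y-110)*.0262,y,38,-1.5);em()
im,d=snap('top','t10');i2,_=snap('scene','s10')
cv2.imwrite('pics/c10.png',np.vstack([cv2.resize(im[160:225,140:240],(600,300)),cv2.resize(i2[140:220,220:420],(600,300))]))
```

```text
t 10.7 p [486.4 -10.6  39.4] head -1.39 F [0.2 0.3 0.2] gap 45.0
tool shift mm [-1.5  1.4 -0. ] turn 0.11 tilt [ 0.     0.001 -1.   ]
edge yaw 89.020004 std 0.4 centre [488.   56.2] xb 29.7 off right of centreline 1.46
```

View pics/c10.png

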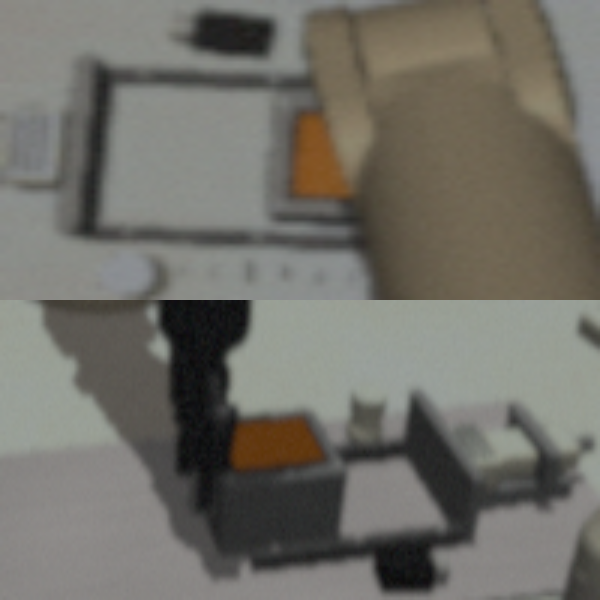

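Top: the box front is at crop x≈275, with clear gaps to both rails (rows 80 and 238). Scene: fingers behind the box, above the rails, box flat. Carrying on straight.

Emit:
arm_command([
  [0,0,0.004,0],
  [0,0,0.008,0],
  [0,0,0.008,0],
  [0,0,0.008,0],
  [0,0,0.008,0],
])

```text
time_s: 11.6
tcp_pos: [487.1, 24.9, 39.3]
tool_rot: [-1.571, 0.02, -0.02]
ft_force: [0.2, -3.6, -0.7]
finger_gap: 45.2
```

Emit:
arm_command([
  [0,0,0.008,0],
  [0,0,0.008,0],
  [0,0,0.008,0],
  [0,0,0.008,0],
  [0,0,0.008,0],
])

```text
time_s: 12.1
tcp_pos: [488.2, 65.0, 39.3]
tool_rot: [-1.571, 0.02, -0.02]
ft_force: [1.0, -3.2, -0.0]
finger_gap: 45.3
```

Emit:
arm_command([
  [0,0,0.006,0],
  [0,0,0.004,0],
  [0,0,0.002,0],
  [0,0,0,0],
])

```text
time_s: 12.5
tcp_pos: [488.5, 76.9, 39.3]
tool_rot: [-1.57, 0.02, -0.02]
ft_force: [-0.3, -1.1, -0.1]
finger_gap: 44.6
```

Run:
```python
from em import *
s=ctrl.state();y=s['tcp_pos'][1]
go(488+(y-110)*.0262,y,38,-1.5);em()
g=np.mean([ctrl.snapshot('top')[0].astype(float).mean(-1) for _ in range(4)],0)
print(g[186:200,145:185].mean(0).astype(int).tolist())
cv2.imwrite('pics/c11.png',cv2.resize(g[160:225,140:240].astype(np.uint8),(780,507)))
```

```text
t 12.5 p [488.5  76.9  39.3] head -1.43 F [-0.3 -1.1 -0.1] gap 44.6
tool shift mm [-1.4  1.3 -0. ] turn 0.07 tilt [ 0.     0.001 -1.   ]
edge yaw 92.455 std 0.42 centre [489.5 145.2] xb 118.6 off right of centreline 0.58
[121, 121, 122, 128, 118, 95, 93, 100, 94, 66, 42, 45, 76, 101, 103, 98, 94, 87, 92, 102, 109, 115, 115, 105, 87, 80, 80, 84, 87, 88, 90, 91, 93, 94, 95, 96, 96, 97, 98, 98]
```

Emit:
arm_command([
  [0,0,0.003,0],
  [0,0,0.003,0],
  [0,0,0.003,0],
  [0,0,0.002,0],
  [0,0,0,0],
])

```text
time_s: 13.5
tcp_pos: [488.8, 87.9, 39.3]
tool_rot: [-1.57, 0.019, -0.02]
ft_force: [0.4, -2.1, -0.1]
finger_gap: 45.4
```

Emit:
arm_command([
  [0,0,0.001,0],
  [0,0,0.001,0],
  [0,0,0.001,0],
])

```text
time_s: 13.8
tcp_pos: [488.9, 90.2, 39.3]
tool_rot: [-1.571, 0.02, -0.02]
ft_force: [-0.4, -3.8, 0.4]
finger_gap: 45.0
```

Emit:
arm_command([
  [0,0,0.001,0],
  [0,0,0.001,0],
])

```text
time_s: 14.0
tcp_pos: [488.9, 92.4, 39.3]
tool_rot: [-1.571, 0.02, -0.02]
ft_force: [0.5, -3.9, 0.2]
finger_gap: 44.6
```

Emit:
arm_command([
  [0,0,0.001,0],
  [0,0,0.001,0],
])

```text
time_s: 14.2
tcp_pos: [488.9, 93.2, 39.3]
tool_rot: [-1.572, 0.021, -0.02]
ft_force: [-1.3, -10.9, 3.3]
finger_gap: 44.5
```

Emit:
arm_command([
  [0,0,0.001,0],
  [0,0,0.001,0],
])

```text
time_s: 14.4
tcp_pos: [488.9, 93.2, 39.3]
tool_rot: [-1.575, 0.022, -0.021]
ft_force: [-2.2, -17.6, 8.0]
finger_gap: 45.0
```

Run:
```python
from em import *
go(488,95,38,-1.5);em()
im,_=snap('top','t12');i2,_=snap('scene','s12')
cv2.imwrite('pics/c12.png',np.vstack([cv2.resize(im[160:225,140:240],(600,300)),cv2.resize(i2[140:220,260:420],(600,300))]))
```

```text
t 14.4 p [488.9  93.2  39.3] head -1.57 F [ -2.2 -17.6   8. ] gap 45.0
tool shift mm [-1.   1.3  1.8] turn -0.07 tilt [-0.001 -0.004 -1.   ]
edge yaw 92.94 std 0.41 centre [489.8 161.4] xb 134.9 off right of centreline 0.5
```

View pics/c12.png

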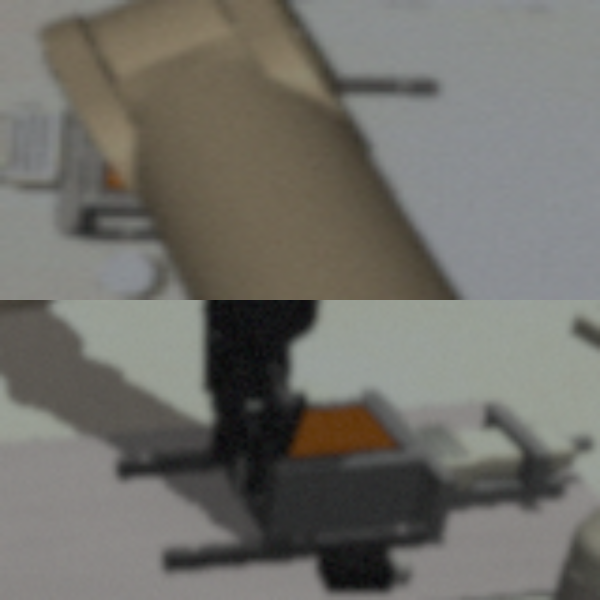

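Force rose to 17.6 N while the tool stopped, and estimated bench x is 134.9: the box is against the stop. Backing off straight, then up and clear.

Emit:
arm_command([
  [0,0,-0.002,0],
  [0,0,-0.004,0],
  [0,0,-0.01,0],
  [0,0,-0.015,0],
  [0,0,-0.015,0],
])

```text
time_s: 15.3
tcp_pos: [487.9, 50.3, 39.4]
tool_rot: [-1.57, 0.019, -0.019]
ft_force: [0.9, -0.4, 0.2]
finger_gap: 45.3
```

Emit:
arm_command([
  [0,-0.02,-0.01,0],
  [0,-0.04,0,0],
  [0,-0.04,0,0],
  [0,-0.04,-0.02,0],
  [0,-0.03,-0.04,0],
])

```text
time_s: 15.8
tcp_pos: [486.8, -16.6, 212.3]
tool_rot: [-1.569, 0.011, -0.017]
ft_force: [1.6, -1.0, -0.4]
finger_gap: 44.8
```

Emit:
arm_command([
  [0,0,-0.045,0],
  [0,0,-0.045,0],
  [0,0,-0.045,0],
  [0,0,-0.045,0],
  [0,0,-0.02,0],
])

```text
time_s: 16.3
tcp_pos: [479.8, -224.8, 209.0]
tool_rot: [-1.572, 0.024, -0.024]
ft_force: [0.3, 0.1, -0.2]
finger_gap: 45.1
```

Run:
```python
from em import *
go(488,-200,200,-1.5);em()
ims=[ctrl.snapshot('top') for _ in range(5)]
im=np.mean([i[0].astype(float) for i in ims],0).astype(np.uint8)
a=amber(im,150,210,175,215);print('amber',a.mean(0).round(1),cv2.minAreaRect(a.astype(np.float32)))
i2,_=snap('scene','s13')
cv2.imwrite('pics/c13.png',np.vstack([cv2.resize(im[155:235,110:270],(600,300),interpolation=3),cv2.resize(i2[140:220,260:420],(600,300))]))
```

```text
t 16.3 p [ 479.8 -224.8  209. ] head -1.76 F [ 0.3  0.1 -0.2] gap 45.1
tool shift mm [ 7.5  9.  25. ] turn -0.26 tilt [-0.    -0.001 -1.   ]
edge yaw 88.525 std 0.2 centre [488.1 160.6] xb 134.1 off right of centreline -1.23
amber [487.4 159.8] ((487.5274353027344, 159.71995544433594), (61.05218505859375, 80.7330093383789), 1.5500539541244507)
```

View pics/c13.png

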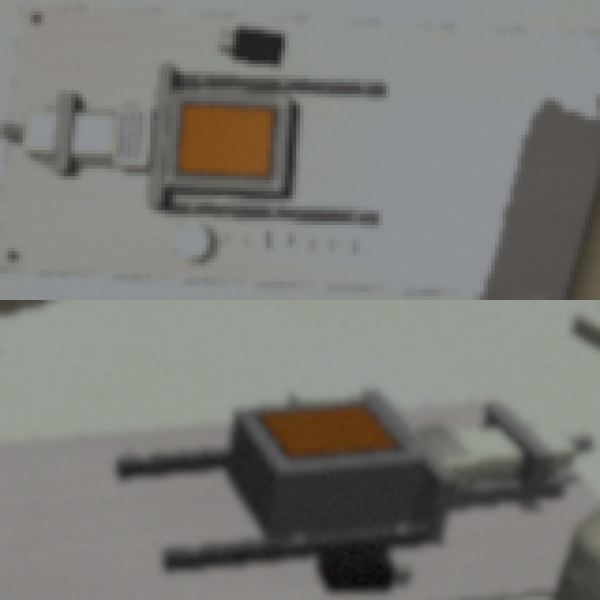

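```bash
python3 -c "
from workcell import ctrl
print(ctrl.close_job())"
```

```text
the job is handed in; nothing more can be done
None
```

The phantom is against the end stop, square and roughly centred in the lane. The job was handed in at about 17 s, with the gripper 209 mm up and touching nothing.

**What I did:**
- I pushed the box about 20 mm sideways onto the lane's centre line with the outside of one finger.
- I then pushed it from behind with both fingertips, kept above rail height, down the lane to the stop. The tool stopped advancing and the force rose to about 18 N, which showed it had seated. Then I backed straight off and lifted clear.

**Last checks:**
- **Distance down the lane:** the box's origin is at bench x ≈ 134 mm, against 135 mm expected.
- **Squareness:** its heading is 88.5°, the same as the lane's.
- **Sideways position:** it is within about 1–2 mm of the centre line. The last pictures show gaps to both rails and the jar and adapter in place.

**Disagreements:**
- The two cameras differed by about 3 mm on sideways position during the run, less than the 10 mm clearance on each side.
- Two heading readings near the stop, about 92–93°, were taken while the hand hid part of the box. They went away once the view was clear.
- I only checked the other bystanders by keeping the arm's path away from them, not by measuring them again.

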